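Lay a filament carton on the parcel scale

ROBOT

A 7-joint arm with a two-finger parallel gripper is mounted at the origin on the work surface. World frame = base frame: x ahead of the robot, y to its left, z up, the work surface at z = 0. Lengths are in m, angles in rad, forces in N, time in s.
With the tool pointing down it reaches from about 0.35 to 0.9 m from the base axis. Payload 8.1 kg.
Tool frame: the origin (TCP) lies on the front face of the gripper's body, between the roots of the fingers; the fingertips stand 66 mm ahead of it and the grasp point (between the pads) lies 47 mm ahead of it; z points along the fingers, y is the line along which they close (so a half turn about z gives the same grasp; the last joint's range is limited). The gripper opens to 92 mm and grips with 3 to 60 N. Pads are 19 mm wide; open, the fingers measure 130 mm over their backs; the gripper's body (75 mm by 190 mm) begins 47 mm behind the grasp point.
Start: joints at [1.034, 0.434, 0.025, 1.573, -0.012, 1.134, -0.075], TCP at [0.263, -0.567, 0.292] pointing down, gripper open.
Joint ranges: [-2.62, 2.62], [-0.44, 2.09], [-1.27, 1.32], [0.08, 2.57], [-1.32, 4.46], [0.12, 2], [-2.74, 2.74]. Speed limits (rad/s): [2.22, 2.22, 3.01, 3.01, 3.14, 3.14, 3.14].

INTERFACE

Orientations are given as a unit quaternion [x, y, z, w].
In Python, from station import sensors, camera, workorder gives the robot as it stands. The module is installed in compiled form; this text tells all that it offers.
- The arm moves only by the shell command python3 -m jog 'ROWS' [FORCE]. ROWS is JSON, a list of rows, each an object of numbers: "hand": the closure, from -1 (fully open) to 1 (shut), so that 0 is half open; "x", "y", "z": the shift along the tool's x, y, z in cm; "wx", "wy", "wz": the turn, a rotation vector about the tool's x, y, z in degrees. In form: [{"hand": .., "x": .., "y": .., "z": .., "wx": .., "wy": .., "wz": ..}, ...]. A call has exactly 8 rows; each row shifts and turns the commanded pose from where the row before left it, along the tool's axes as they then stand; what a row does not reach is not made up. A row lasts 1/10 s, in which the tool goes at most 50 mm and 8.59 degrees, less where a joint would pass 70% of its speed; a pose out of reach is approached as far as the arm can. A call is refused whole if a number of a shift passes 5 or a number of a turn 8.59, either way. A call with a gripper value outside its range is refused whole. The fingers move at their own pace and stop on an object; FORCE is the grip in N (left out, the last holds). Time passes only in rows, so rows that do not move let the fingers close, or fill a call up. It gives the time, the measured TCP pose, the force, the opening and the grip force at its end, in the units of the state.
- sensors.observe(): the state, without advancing time (a new reading comes with each control period).
- camera(name): name is "scene" or "side" or "wrist"; returns a dict with "color" (480x640x3 uint8, red, green, blue), "z_map" (480x640 float32, m along the optical axis (not along the pixel's ray), 0 where there is no reading), "fx", "fy", "cx", "cy" (pixels), "dist" ([k1, k2, p1, p2, k3] as OpenCV has them; the pictures are not rectified), "cam_to_world" (4x4, takes a point from camera to world coordinates). Camera axes: x right, y down, z forward; pixel columns grow to the right and rows downward; lengths in m; the calibration is good to about 2 mm. A picture is of the moment at which its call begins.
- workorder.sign_off(): hands the job in; it is judged then, once.
The state is a dict: "time": time; "joint_pos": joint angles; "joint_vel": joint speeds; "joint_efforts": joint torques, N m; "ee_pos": TCP position; "orientation": TCP orientation; "ft_force": force on the tool from outside, world axes, zero at the start; "moment": the same for the moment, N m; "grip_width": finger opening in m; "finger_force": force on a finger pad.
Only numpy, scipy, OpenCV 4.12 (cv2) and the standard library are available. Lean on these libraries where they do the work, as an engineer would, in place of code of your own. Each camera call takes 0.05 s, during which the arm holds its last target. There are 200 camera calls.

TASK

Lay the upright carton on its side on the low parcel scale: slide it upright along the counter until its base is square against the near edge of the scale's platform, then push high on its face so that it tips over that edge and lies on the platform. Then slide it square against the fence until the fence's sprung bumper is fully in, lean on it there with roughly 12 N for a second, and let go so that it stays against the bumper. Never press on the carton harder than about 20 N, and leave the other things on the counter where they are.

Things in the scene. Friction and masses are not known exactly. Their poses are not given: they have to be found in the camera images.
- scale: Low parcel scale, fixed. Aluminium platform 200 mm (own x) by 220 mm (own y), its top 18 mm above the counter, with vertical sides. Origin: centre of the platform at counter level; z up. The near edge, where the carton comes on, is at own y = +110 mm; the fence stands across the other end: the carton travels along own -y.
- edge (a point): Middle of the platform's near edge, on its top (18 mm above the counter): the stop for the carton's base, and the edge it tips over.
- rail: Grey bracket 170 x 50 x 50 mm, fixed, axes as the scale's. Origin: foot of its near face's middle, 162 mm from the platform's centre. It holds a steel fence (190 wide, 60 mm high), clamped tight at an unreported setting that varies, and before that a black bumper plate on soft springs (under 1 N, 8 mm travel). Bumper fully in, its face is 57 to 97 mm from the origin along own +y: feel for it.
- carton: Closed rigid brown carton with tape, 130 mm wide (own x), 92 mm thick (own y), 150 mm tall (own z), 0.4 to 0.75 kg, weight evenly spread. Origin: centre of its base. It starts upright on the counter, 15 to 75 mm short of the near edge, a little turned and off-centre, its own -y face towards the scale. It dents (fails) if the robot presses it with more than 25 N.
- carton_center (a point): Centre of the carton, 75 mm from its base. When it lies on the platform its height is 64 mm. Sliding the carton takes 1 to 5 N; tipping it over the edge by pushing 130 mm up takes 2 to 6 N; past balance, at about 40 degrees, it falls over by itself. Against the fully pressed bumper the push rises steeply.
- tape_roll: roll of clear packing tape, 96 mm across, 48 mm high, lying flat; origin at the centre of its underside. Not to be disturbed.
- scraper: print scraper (spatula), about 180 mm long, lying flat; origin at its underside. Not to be disturbed.
- spool: spool of grey filament lying flat, 190 mm across, 60 mm high; origin at the centre of its underside. Not to be disturbed.
- resin: black resin bottle, 72 mm across, 190 mm high, standing; origin at the centre of its underside. Not to be disturbed.
- vase: small white printed vase, 72 mm across, 90 mm high; origin at the centre of its underside. Not to be disturbed.
- caliper: caliper lying flat, 200 mm long; origin at its underside. Not to be disturbed.
- parts_bin: open blue parts bin, 120 x 160 x 60 mm; origin at the centre of its underside. Not to be disturbed.
Mind the look-alikes: they are no part of the job. What is shaped like the rail but red is not meant.

How it is judged:
By the outcome, as a careful person would: the job done as asked, in the order asked, and still so for the second after the job is handed in, with the robot touching nothing.
It also fails if it takes over 72 s, if anything falls off the work surface, if the arm or the gripper's body presses on something with over 40 N, if the wrist force passes 120 N, or if a joint passes its speed limit or range.

## Working session

There is one attempt and no reset: what is moved stays moved. The work goes in short steps, Python scripts to look and compute and a shell command to move; the robot and the scene stay as the last step left them, time stands still between calls to the robot, and variables do not carry over. Pictures are saved under pics/ and viewed, at most 10 in all, crops included, and the job is handed in when it is done.

```bash
mkdir -p pics; cat > h.py <<'E'
import numpy as np, cv2
from station import sensors, camera, workorder
def snap(name,fn=None):
    c=camera(name)
    if fn: cv2.imwrite('pics/'+fn,c['color'][:,:,::-1])
    return c
def cloud(c):
    K=np.array([[c['fx'],0,c['cx']],[0,c['fy'],c['cy']],[0,0,1.]])
    v,u=np.mgrid[0:480,0:640]
    p=cv2.undistortPoints(np.stack([u,v],-1).reshape(-1,1,2).astype(np.float64),K,np.array(c['dist'],float)).reshape(480,640,2)
    z=c['z_map'][...,None]
    P=np.concatenate([p*z,z,np.ones_like(z)],-1)@np.array(c['cam_to_world']).T
    P=P[...,:3]; P[c['z_map']<=0]=np.nan
    return P
E
python3 - <<'E'
from h import *
for n in('scene','side'):
    c=snap(n,n+'1.png'); np.save(n+'.npy',np.concatenate([cloud(c),c['color']],-1)); print(n,np.round(c['cam_to_world'],2).tolist())
s=sensors.observe(); print(s)
E
```

```text
scene [[-0.78, 0.51, -0.37, 1.0], [0.63, 0.64, -0.44, 0.5], [0.01, -0.58, -0.82, 0.99], [0.0, 0.0, 0.0, 1.0]]
side [[-0.89, -0.36, 0.28, 0.24], [-0.45, 0.7, -0.55, 0.65], [0.0, -0.62, -0.78, 0.94], [0.0, 0.0, 0.0, 1.0]]
{'time': 0.1, 'joint_pos': array([ 1.03437519,  0.43514777,  0.02498415,  1.57401663, -0.01159157,
        1.13398519, -0.07511794]), 'joint_vel': array([-0.00054522, -0.00191464,  0.00066533, -0.00136896,  0.00093467,
       -0.00016165, -0.00044012]), 'joint_efforts': array([ 4.53304019e-03, -6.69128966e+01,  9.88457836e-01, -3.15150082e+01,
       -6.04498526e-02,  3.73585860e-02,  5.06770834e-05]), 'ee_pos': array([ 0.26251041, -0.56679245,  0.29152287]), 'orientation': array([ 9.76576809e-01,  2.15167927e-01, -2.19841518e-04, -6.70936496e-04]), 'ft_force': array([ 0.18696409,  0.69103847, -0.83329477]), 'moment': array([-0.01963704, -0.01035244,  0.02316214]), 'finger_force': 0.0, 'grip_width': 0.09168865530726841}
```

View pics/scene1.png

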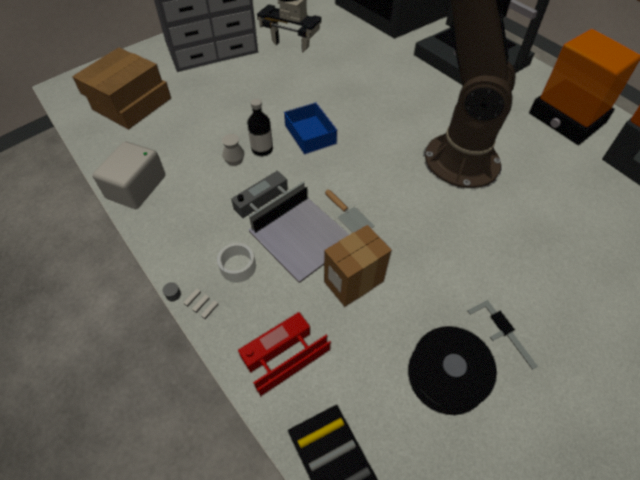

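View pics/side1.png

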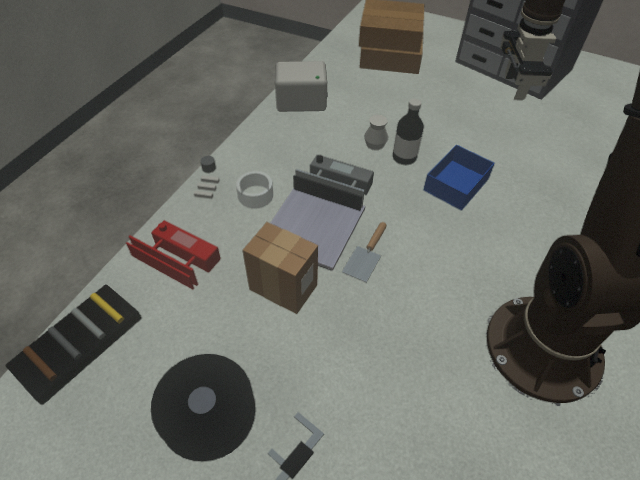

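The wanted carton is at scene (357,265) / side (281,265). The look-alike is the stack of brown boxes at scene (122,85). The scale is at scene (300,237). The wanted rail is the grey one at (262,193), and the red one at (275,345) is the decoy. Next I'll measure these and check the choice in one close crop.

```bash
python3 - <<'E'
from h import *
def rect(P,lab):
    (c,s,a)=cv2.minAreaRect(P[:,:2].astype(np.float32)*1000); print(lab,len(P),np.round(c,1),np.round(s,1),round(a,1), 'z',np.round(np.nanmedian(P[:,2]),4), 'box',np.round(cv2.boxPoints((c,s,a))).tolist())
for n,cb,sb,rb in(('scene',(320,225,395,305),(245,180,350,280),(228,168,315,222)),('side',(240,220,322,312),(268,180,368,268),(290,150,378,212))):
    D=np.load(n+'.npy'); X=D[...,:3]; C=D[...,3:].astype(np.uint8); hsv=cv2.cvtColor(C,cv2.COLOR_RGB2HSV)
    def sub(b): return X[b[1]:b[3],b[0]:b[2]].reshape(-1,3), hsv[b[1]:b[3],b[0]:b[2]].reshape(-1,3)
    p,h=sub(cb); rect(p[(p[:,2]>.142)&(p[:,2]<.158)],n+' carton top')
    p,h=sub(sb); m=(p[:,2]>.012)&(p[:,2]<.024)&(h[:,0]>112)&(h[:,0]<145)&(h[:,1]>15)
    mk=np.zeros((480,640),np.uint8); mk[sb[1]:sb[3],sb[0]:sb[2]]=m.reshape(sb[3]-sb[1],-1)*255
    mk=cv2.morphologyEx(mk,cv2.MORPH_OPEN,np.ones((3,3))); rect(X[mk>0],n+' platform')
    p,h=sub(rb); rect(p[(p[:,2]>.03)&(p[:,2]<.075)],n+' rail+fence'); rect(p[(p[:,2]>.044)&(p[:,2]<.054)],n+' z~50');rect(p[(p[:,2]>.055)&(p[:,2]<.07)],n+' z~60')
im=cv2.imread('pics/scene1.png')[160:320,220:420]; im2=cv2.imread('pics/side1.png')[140:320,230:390]
cv2.imwrite('pics/crop1.png',np.hstack([cv2.resize(im,(400,320),interpolation=2),cv2.resize(im2,(284,320),interpolation=2)]))
E
```

```text
scene carton top 1926 [575.  118.8] [ 95.3 131.7] 86.4 z 0.1492 box [[506.0, 75.0], [638.0, 67.0], [644.0, 162.0], [512.0, 171.0]]
scene platform 0 [0. 0.] [0. 0.] 0.0 z nan box [[0.0, 0.0], [0.0, 0.0], [0.0, 0.0], [0.0, 0.0]]
scene rail+fence 1803 [ 602.8 -225.9] [191.7 136.2] 2.3 z 0.0503 box [[504.0, -162.0], [510.0, -298.0], [701.0, -290.0], [696.0, -154.0]]
scene z~50 882 [ 599.3 -224.3] [178.  133.4] 4.0 z 0.0496 box [[506.0, -164.0], [515.0, -297.0], [693.0, -285.0], [683.0, -152.0]]
scene z~60 390 [ 613.  -179.1] [111.1 198.7] 60.4 z 0.0641 box [[499.0, -178.0], [672.0, -276.0], [727.0, -180.0], [554.0, -82.0]]
side carton top 2356 [576.4 118.7] [ 96.5 131.4] 86.0 z 0.1519 box [[507.0, 75.0], [639.0, 66.0], [645.0, 162.0], [514.0, 171.0]]
side platform 2798 [596.7 -67.5] [195.9 197.5] 2.8 z 0.0201 box [[494.0, 26.0], [504.0, -171.0], [699.0, -161.0], [690.0, 36.0]]
side rail+fence 2187 [ 605.8 -221.5] [191.9 133.9] 2.3 z 0.0517 box [[507.0, -158.0], [513.0, -292.0], [704.0, -285.0], [699.0, -151.0]]
side z~50 929 [ 605.3 -222.5] [191.8 132.7] 1.8 z 0.0506 box [[507.0, -159.0], [512.0, -292.0], [703.0, -286.0], [699.0, -153.0]]
side z~60 459 [ 605.3 -216. ] [190.5 122.4] 2.5 z 0.0636 box [[508.0, -159.0], [513.0, -281.0], [703.0, -273.0], [698.0, -151.0]]
  return np.nanmean(a, axis, out=out, keepdims=keepdims)
```

View pics/crop1.png

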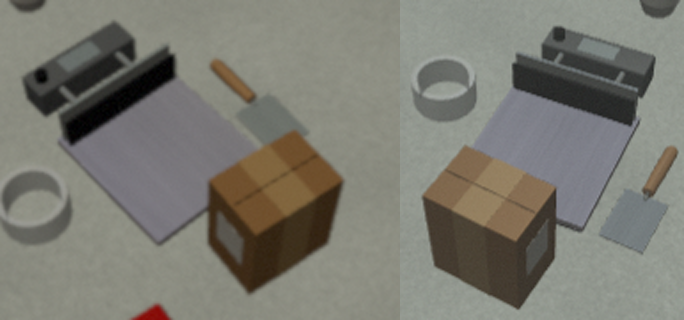

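The crop shows the right set: the taped carton in front of the lilac scale, with the grey bracket, fence and black bumper behind it. The numbers hold up: carton top 131x95 mm at z 0.15, fence 190 mm wide, scale yaw about 2.5°, carton yaw about -3.6°, gap about 42 mm.

I'll swing the arm round behind the carton, on its +y side.

```bash
python3 -m jog '[{"hand":-0.3,"x":3,"y":-3.2,"z":-1.5},{"hand":-0.3,"x":3.2,"y":-3.5,"z":-1.5},{"hand":-0.3,"x":3.2,"y":-3.5,"z":-1.5},{"hand":-0.3,"x":3.2,"y":-3.5,"z":-1.5},{"hand":-0.3,"x":3.4,"y":-3.6},{"hand":-0.3,"x":3.4,"y":-3.6},{"hand":-0.3,"x":3.4,"y":-3.6},{"hand":-0.3,"x":3.4,"y":-3.6}]' 20
```

```text
schema error: expected keys hand, x, y, z, wx, wy, wz
```

```bash
python3 -m jog '[{"hand":-0.3,"x":3,"y":-3.2,"z":-1.5,"wx":0,"wy":0,"wz":0},{"hand":-0.3,"x":3.2,"y":-3.5,"z":-1.5,"wx":0,"wy":0,"wz":0},{"hand":-0.3,"x":3.2,"y":-3.5,"z":-1.5,"wx":0,"wy":0,"wz":0},{"hand":-0.3,"x":3.2,"y":-3.5,"z":-1.5,"wx":0,"wy":0,"wz":0},{"hand":-0.3,"x":3.4,"y":-3.6,"z":0,"wx":0,"wy":0,"wz":0},{"hand":-0.3,"x":3.4,"y":-3.6,"z":0,"wx":0,"wy":0,"wz":0},{"hand":-0.3,"x":3.4,"y":-3.6,"z":0,"wx":0,"wy":0,"wz":0},{"hand":-0.3,"x":3.4,"y":-3.6,"z":0,"wx":0,"wy":0,"wz":0}]' 20
```

```text
time: 0.9
ee_pos: [0.3823, -0.2, 0.3522]
orientation: [0.977, 0.215, -0.0, 0.0]
ft_force: [0.7, 0.1, -0.1]
grip_width: 0.0598
finger_force: 0.0
```

```bash
python3 -m jog '[{"hand":-0.3,"x":3.4,"y":-3.6,"z":0,"wx":0,"wy":0,"wz":0},{"hand":-0.3,"x":3.4,"y":-3.6,"z":0,"wx":0,"wy":0,"wz":0},{"hand":-0.3,"x":3.4,"y":-3.6,"z":0,"wx":0,"wy":0,"wz":0},{"hand":-0.3,"x":3.4,"y":-3.6,"z":0,"wx":0,"wy":0,"wz":0},{"hand":-0.3,"x":3.4,"y":-3.6,"z":0,"wx":0,"wy":0,"wz":0},{"hand":-0.3,"x":3.4,"y":-3.6,"z":0,"wx":0,"wy":0,"wz":0},{"hand":-0.3,"x":3.4,"y":-3.6,"z":0,"wx":0,"wy":0,"wz":0},{"hand":-0.3,"x":3.4,"y":-3.6,"z":0,"wx":0,"wy":0,"wz":0}]' && python3 -m jog '[{"hand":-0.3,"x":3.4,"y":-3.6,"z":0,"wx":0,"wy":0,"wz":0},{"hand":-0.3,"x":3.4,"y":-3.6,"z":0,"wx":0,"wy":0,"wz":0},{"hand":-0.3,"x":3.4,"y":-3.6,"z":0,"wx":0,"wy":0,"wz":0},{"hand":-0.3,"x":2,"y":-2.5,"z":0,"wx":0,"wy":0,"wz":-8.5},{"hand":-0.3,"x":0,"y":0,"z":0,"wx":0,"wy":0,"wz":-8.5},{"hand":-0.3,"x":0,"y":0,"z":0,"wx":0,"wy":0,"wz":-8.5},{"hand":-0.3,"x":0,"y":0,"z":0,"wx":0,"wy":0,"wz":-8.5},{"hand":-0.3,"x":0,"y":0,"z":0,"wx":0,"wy":0,"wz":-8.5}]'
```

```text
time: 1.7
ee_pos: [0.5084, 0.1753, 0.352]
orientation: [0.977, 0.215, -0.0, 0.0]
ft_force: [1.4, -1.0, 0.1]
grip_width: 0.0597
finger_force: 0.0
time: 2.5
ee_pos: [0.5629, 0.3455, 0.3515]
orientation: [0.83, 0.557, -0.001, 0.0]
ft_force: [0.1, 0.0, -0.5]
grip_width: 0.0595
finger_force: 0.0
```

```bash
python3 -m jog '[{"hand":-0.3,"x":0,"y":0,"z":0,"wx":0,"wy":0,"wz":-8.3},{"hand":-0.3,"x":0,"y":0,"z":0,"wx":0,"wy":0,"wz":-8.3},{"hand":-0.3,"x":0,"y":0,"z":0,"wx":0,"wy":0,"wz":-8.2},{"hand":-0.3,"x":0,"y":0,"z":0,"wx":0,"wy":-8.5,"wz":0},{"hand":-0.3,"x":0,"y":0,"z":0,"wx":0,"wy":-8.5,"wz":0},{"hand":-0.3,"x":0,"y":0,"z":0,"wx":0,"wy":-8.5,"wz":0},{"hand":-0.3,"x":0,"y":0,"z":0,"wx":0,"wy":-8.5,"wz":0},{"hand":-0.3,"x":0,"y":0,"z":0,"wx":0,"wy":-8.5,"wz":0}]'; python3 - <<'E'
from h import *
from scipy.spatial.transform import Rotation as R
s=sensors.observe(); print(np.round(R.from_quat(s['orientation']).as_matrix(),3)); print(np.round(s['joint_pos'],2))
E
```

```text
time: 3.3
ee_pos: [0.5627, 0.3461, 0.3524]
orientation: [0.646, 0.67, -0.253, 0.263]
ft_force: [0.6, 0.3, -0.1]
grip_width: 0.0599
finger_force: 0.0
[[-0.027  0.999  0.026]
 [ 0.733  0.038 -0.679]
 [-0.68   0.001 -0.733]]
[-0.62  0.78 -0.5   1.08  0.75  2.   -0.98]
```

```bash
python3 -m jog '[{"hand":-0.3,"x":1.2,"y":0.1,"z":3.2,"wx":0,"wy":0,"wz":0},{"hand":-0.3,"x":1.2,"y":0.1,"z":3.2,"wx":0,"wy":0,"wz":0},{"hand":-0.3,"x":1.2,"y":0.1,"z":3.2,"wx":0,"wy":0,"wz":0},{"hand":-0.3,"x":1.2,"y":0.1,"z":3.2,"wx":0,"wy":0,"wz":0},{"hand":-0.3,"x":1.2,"y":0.1,"z":3.2,"wx":0,"wy":0,"wz":0},{"hand":-0.3,"x":1.2,"y":0.1,"z":3.2,"wx":0,"wy":0,"wz":0},{"hand":-0.3,"x":1.2,"y":0,"z":3.2,"wx":0,"wy":0,"wz":0},{"hand":-0.3,"x":1.2,"y":0,"z":2.8,"wx":0,"wy":0,"wz":0}]'; cat >> h.py <<'E'
from scipy.spatial.transform import Rotation as R
def state():
    s=sensors.observe(); M=R.from_quat(s['orientation']).as_matrix(); print(np.round(M,3).tolist(),'j',np.round(s['joint_pos'],2),'tip',np.round(s['ee_pos']+.066*M[:,2],4)); return M
E
python3 - <<'E'
from h import *
state(); snap('side','side2.png')
E
```

```text
time: 4.1
ee_pos: [0.5725, 0.2451, 0.0997]
orientation: [0.646, 0.671, -0.252, 0.261]
ft_force: [0.9, -0.8, 0.2]
grip_width: 0.0598
finger_force: 0.0
[[-0.028, 0.999, 0.024], [0.736, 0.037, -0.676], [-0.676, -0.001, -0.737]] j [-0.47  0.92 -0.48  1.48  0.83  1.55 -1.21] tip [0.5741 0.2005 0.0511]
```

View pics/side2.png

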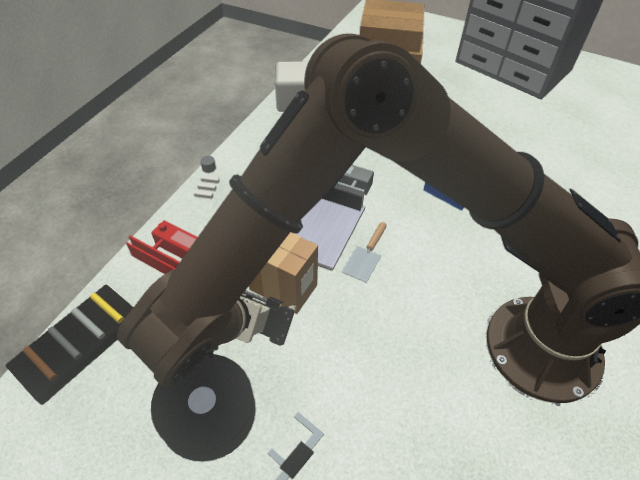

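The picture shows the gripper low behind the carton at (265,320), with its wrist clear of the spool at (203,405). Now I'll push slowly and watch the force.

```bash
python3 -m jog '[{"hand":-0.3,"x":-0.3,"y":0,"z":0.28,"wx":0,"wy":0,"wz":0},{"hand":-0.3,"x":-0.3,"y":0,"z":0.28,"wx":0,"wy":0,"wz":0},{"hand":-0.3,"x":-0.3,"y":0,"z":0.28,"wx":0,"wy":0,"wz":0},{"hand":-0.3,"x":-0.3,"y":0,"z":0.28,"wx":0,"wy":0,"wz":0},{"hand":-0.3,"x":-0.22,"y":0,"z":0.2,"wx":0,"wy":0,"wz":0},{"hand":-0.3,"x":-0.22,"y":0,"z":0.2,"wx":0,"wy":0,"wz":0},{"hand":-0.3,"x":-0.22,"y":0,"z":0.2,"wx":0,"wy":0,"wz":0},{"hand":-0.3,"x":-0.22,"y":0,"z":0.2,"wx":0,"wy":0,"wz":0}]' ; python3 -m jog '[{"hand":-0.3,"x":-0.22,"y":0,"z":0.2,"wx":0,"wy":0,"wz":0},{"hand":-0.3,"x":-0.22,"y":0,"z":0.2,"wx":0,"wy":0,"wz":0},{"hand":-0.3,"x":-0.22,"y":0,"z":0.2,"wx":0,"wy":0,"wz":0},{"hand":-0.3,"x":-0.22,"y":0,"z":0.2,"wx":0,"wy":0,"wz":0},{"hand":-0.3,"x":-0.22,"y":0,"z":0.2,"wx":0,"wy":0,"wz":0},{"hand":-0.3,"x":-0.22,"y":0,"z":0.2,"wx":0,"wy":0,"wz":0},{"hand":-0.3,"x":0,"y":0,"z":0,"wx":0,"wy":0,"wz":0},{"hand":-0.3,"x":0,"y":0,"z":0,"wx":0,"wy":0,"wz":0}]';python3 - <<'E'
from h import *
state()
E
```

```text
time: 4.95
ee_pos: [0.5737, 0.2183, 0.1015]
orientation: [0.647, 0.671, -0.251, 0.261]
ft_force: [-0.6, 4.4, 0.6]
grip_width: 0.0599
finger_force: 1.7
time: 5.75
ee_pos: [0.5745, 0.1997, 0.1015]
orientation: [0.647, 0.671, -0.252, 0.261]
ft_force: [-0.7, 1.2, -0.4]
grip_width: 0.0596
finger_force: 0.5
[[-0.027, 0.999, 0.025], [0.736, 0.037, -0.676], [-0.676, 0.0, -0.737]] j [-0.41  0.89 -0.48  1.56  0.85  1.5  -1.2 ] tip [0.5762 0.1552 0.0529]
```

```bash
python3 -m jog '[{"hand":-0.3,"x":-0.22,"y":0,"z":0.2,"wx":0,"wy":0,"wz":0},{"hand":-0.3,"x":-0.22,"y":0,"z":0.2,"wx":0,"wy":0,"wz":0},{"hand":-0.3,"x":-0.22,"y":0,"z":0.2,"wx":0,"wy":0,"wz":0},{"hand":-0.3,"x":-0.22,"y":0,"z":0.2,"wx":0,"wy":0,"wz":0},{"hand":-0.3,"x":-0.22,"y":0,"z":0.2,"wx":0,"wy":0,"wz":0},{"hand":-0.3,"x":-0.22,"y":0,"z":0.2,"wx":0,"wy":0,"wz":0},{"hand":-0.3,"x":0,"y":0,"z":0,"wx":0,"wy":0,"wz":0},{"hand":-0.3,"x":0,"y":0,"z":0,"wx":0,"wy":0,"wz":0}]' ;python3 - <<'E'
from h import *
state(); c=snap('scene','scene3.png'); X=cloud(c)
b=(300,190,410,330); p=X[b[1]:b[3],b[0]:b[2]].reshape(-1,3); h=cv2.cvtColor(c['color'],cv2.COLOR_RGB2HSV)[b[1]:b[3],b[0]:b[2]].reshape(-1,3)
m=(p[:,2]>.142)&(p[:,2]<.158)&(h[:,1]>60)
print(cv2.minAreaRect(p[m][:,:2].astype(np.float32)*1000))
E
```

```text
time: 6.55
ee_pos: [0.5751, 0.1818, 0.1016]
orientation: [0.647, 0.671, -0.252, 0.261]
ft_force: [0.5, 1.7, 0.3]
grip_width: 0.0598
finger_force: 0.4
[[-0.027, 0.999, 0.025], [0.736, 0.037, -0.676], [-0.676, -0.0, -0.737]] j [-0.39  0.88 -0.48  1.59  0.86  1.48 -1.19] tip [0.5768 0.1372 0.053 ]
((577.6138916015625, 128.24844360351562), (157.02517700195312, 185.862060546875), 5.439436912536621)
```

View pics/scene3.png

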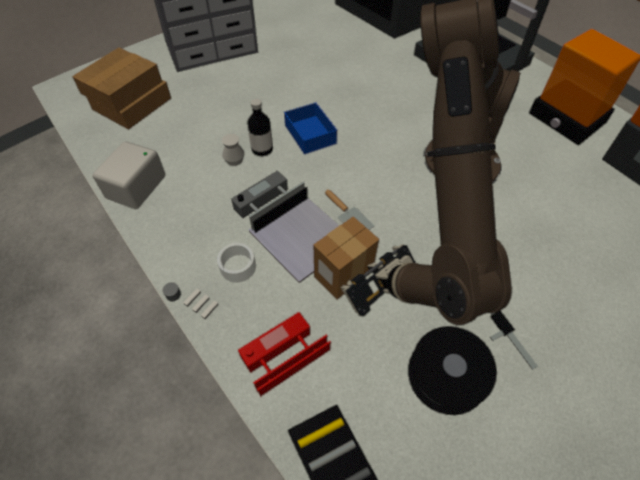

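The scene view shows the carton at (346,257), upright and almost at the platform edge. I'll close the last few millimetres in small steps.

```bash
python3 -m jog '[{"hand":-0.3,"x":-0.08,"y":0,"z":0.07,"wx":0,"wy":0,"wz":0},{"hand":-0.3,"x":-0.07,"y":0,"z":0.07,"wx":0,"wy":0,"wz":0},{"hand":-0.3,"x":-0.08,"y":0,"z":0.07,"wx":0,"wy":0,"wz":0},{"hand":-0.3,"x":-0.07,"y":0,"z":0.07,"wx":0,"wy":0,"wz":0},{"hand":-0.3,"x":-0.08,"y":0,"z":0.07,"wx":0,"wy":0,"wz":0},{"hand":-0.3,"x":-0.07,"y":0,"z":0.07,"wx":0,"wy":0,"wz":0},{"hand":-0.3,"x":0,"y":0,"z":0,"wx":0,"wy":0,"wz":0},{"hand":-0.3,"x":0,"y":0,"z":0,"wx":0,"wy":0,"wz":0}]' ;python3 - <<'E'
from h import *
state(); c=snap('scene'); X=cloud(c); h=cv2.cvtColor(c['color'],cv2.COLOR_RGB2HSV)
def comp(m,seed):
    m=cv2.morphologyEx(m.astype(np.uint8),cv2.MORPH_OPEN,np.ones((3,3))); n,l=cv2.connectedComponents(m); return l==l[seed[1],seed[0]]
m=comp((X[...,2]>.142)&(X[...,2]<.158)&(h[...,1]>70)&(h[...,0]<22),(346,240))
r=cv2.minAreaRect(X[m][:,:2].astype(np.float32)*1000);print(m.sum(),r)
m=comp((X[...,2]>.010)&(X[...,2]<.026)&(h[...,0]>108)&(h[...,0]<150),(290,235))
r=cv2.minAreaRect(X[m][:,:2].astype(np.float32)*1000);print(m.sum(),r,cv2.boxPoints(r))
print(h[235,290],X[235,290],h[300,250],h[240,346])
E
```

```text
time: 7.4
ee_pos: [0.5753, 0.1761, 0.1016]
orientation: [0.647, 0.671, -0.252, 0.261]
ft_force: [0.2, 2.7, -0.2]
grip_width: 0.06
finger_force: 1.3
[[-0.027, 0.999, 0.025], [0.737, 0.037, -0.675], [-0.676, 0.0, -0.737]] j [-0.38  0.87 -0.47  1.59  0.87  1.47 -1.19] tip [0.577  0.1315 0.0529]
1828 ((582.0089721679688, 78.69196319580078), (130.98301696777344, 94.55652618408203), 2.159464120864868)
2522 ((620.0076293945312, -65.13101959228516), (156.64413452148438, 198.61294555664062), 0.8553954362869263) [[ 540.21173   32.99512]
 [ 543.1768  -165.59569]
 [ 699.8035  -163.25716]
 [ 696.83844   35.33365]]
[137  13 139] [ 0.62137739 -0.09623145  0.01534904] [ 32  21 159] [ 18 134 137]
```

```bash
python3 -m jog '[{"hand":-0.3,"x":-0.08,"y":0,"z":0.07,"wx":0,"wy":0,"wz":0},{"hand":-0.3,"x":-0.07,"y":0,"z":0.07,"wx":0,"wy":0,"wz":0},{"hand":-0.3,"x":0,"y":0,"z":0,"wx":0,"wy":0,"wz":0},{"hand":-0.3,"x":0,"y":0,"z":0,"wx":0,"wy":0,"wz":0},{"hand":-0.3,"x":0,"y":0,"z":0,"wx":0,"wy":0,"wz":0},{"hand":-0.3,"x":0,"y":0,"z":0,"wx":0,"wy":0,"wz":0},{"hand":-0.3,"x":0,"y":0,"z":0,"wx":0,"wy":0,"wz":0},{"hand":-0.3,"x":0,"y":0,"z":0,"wx":0,"wy":0,"wz":0}]'; python3 -m jog '[{"hand":-0.3,"x":-0.07,"y":0,"z":0.07,"wx":0,"wy":0,"wz":0},{"hand":-0.3,"x":0,"y":0,"z":0,"wx":0,"wy":0,"wz":0},{"hand":-0.3,"x":0,"y":0,"z":0,"wx":0,"wy":0,"wz":0},{"hand":-0.3,"x":0,"y":0,"z":0,"wx":0,"wy":0,"wz":0},{"hand":-0.3,"x":0,"y":0,"z":0,"wx":0,"wy":0,"wz":0},{"hand":-0.3,"x":0,"y":0,"z":0,"wx":0,"wy":0,"wz":0},{"hand":-0.3,"x":0,"y":0,"z":0,"wx":0,"wy":0,"wz":0},{"hand":-0.3,"x":0,"y":0,"z":0,"wx":0,"wy":0,"wz":0}]'
```

```text
time: 8.25
ee_pos: [0.5752, 0.1747, 0.1015]
orientation: [0.646, 0.672, -0.251, 0.261]
ft_force: [-0.7, 4.9, 0.8]
grip_width: 0.0594
finger_force: 2.5
time: 9.05
ee_pos: [0.5751, 0.1744, 0.1015]
orientation: [0.646, 0.672, -0.251, 0.26]
ft_force: [-1.2, 7.5, 1.7]
grip_width: 0.0593
finger_force: 3.5
```

The carton is bearing on the edge: 7.5 N, with only 0.3 mm moved for 1 mm commanded. Now back off, rise to about 130 mm and come forward again.

```bash
python3 -m jog '[{"hand":-0.3,"x":0.7,"y":0,"z":-0.65,"wx":0,"wy":0,"wz":0},{"hand":-0.3,"x":0.8,"y":0,"z":-0.7,"wx":0,"wy":0,"wz":0},{"hand":-0.3,"x":-1.2,"y":0,"z":-1.3,"wx":0,"wy":0,"wz":0},{"hand":-0.3,"x":-1.2,"y":0,"z":-1.35,"wx":0,"wy":0,"wz":0},{"hand":-0.3,"x":-1.25,"y":0,"z":-1.35,"wx":0,"wy":0,"wz":0},{"hand":-0.3,"x":-1.25,"y":0,"z":-1.35,"wx":0,"wy":0,"wz":0},{"hand":-0.3,"x":-0.55,"y":0,"z":0.5,"wx":0,"wy":0,"wz":0},{"hand":-0.3,"x":-0.4,"y":0,"z":0.35,"wx":0,"wy":0,"wz":0}]';python3 - <<'E'
from h import *
state(); c=snap('scene','scene4.png'); X=cloud(c); h=cv2.cvtColor(c['color'],cv2.COLOR_RGB2HSV)
def comp(m,seed):
    m=cv2.morphologyEx(m.astype(np.uint8),cv2.MORPH_OPEN,np.ones((3,3))); n,l=cv2.connectedComponents(m); return l==l[seed[1],seed[0]]
m=comp((X[...,2]>.142)&(X[...,2]<.158)&(h[...,1]>70)&(h[...,0]<22),(346,240))
print(m.sum(),cv2.minAreaRect(X[m][:,:2].astype(np.float32)*1000))
E
```

```text
time: 9.85
ee_pos: [0.5754, 0.1799, 0.1751]
orientation: [0.647, 0.671, -0.251, 0.261]
ft_force: [0.7, -1.4, 0.2]
grip_width: 0.0597
finger_force: 0.0
[[-0.026, 0.999, 0.026], [0.737, 0.037, -0.675], [-0.675, 0.002, -0.737]] j [-0.37  0.78 -0.49  1.56  0.82  1.56 -1.12] tip [0.5772 0.1353 0.1265]
1835 ((581.7951049804688, 77.58158874511719), (131.03958129882812, 94.48746490478516), 3.1666815280914307)
```

```bash
python3 -m jog '[{"hand":-0.3,"x":-0.3,"y":0,"z":0.27,"wx":0,"wy":0,"wz":0},{"hand":-0.3,"x":-0.3,"y":0,"z":0.2,"wx":0,"wy":0,"wz":0},{"hand":-0.3,"x":-0.4,"y":0,"z":0.15,"wx":0,"wy":0,"wz":0},{"hand":-0.3,"x":-0.5,"y":0,"z":0.19,"wx":0,"wy":0,"wz":0},{"hand":-0.3,"x":-0.5,"y":0,"z":0.19,"wx":0,"wy":0,"wz":0},{"hand":-0.3,"x":-0.5,"y":0,"z":0.19,"wx":0,"wy":0,"wz":0},{"hand":-0.3,"x":-0.5,"y":0,"z":0.2,"wx":0,"wy":0,"wz":0},{"hand":-0.3,"x":-0.47,"y":0,"z":0.23,"wx":0,"wy":0,"wz":0}]';python3 - <<'E'
from h import *
state(); snap('scene','scene5.png')
E
```

```text
time: 10.7
ee_pos: [0.5767, 0.145, 0.186]
orientation: [0.646, 0.672, -0.251, 0.261]
ft_force: [0.3, 4.0, 4.7]
grip_width: 0.06
finger_force: 2.5
[[-0.028, 0.999, 0.027], [0.737, 0.039, -0.674], [-0.675, 0.001, -0.738]] j [-0.32  0.74 -0.49  1.61  0.84  1.54 -1.09] tip [0.5784 0.1005 0.1373]
```

View pics/scene5.png

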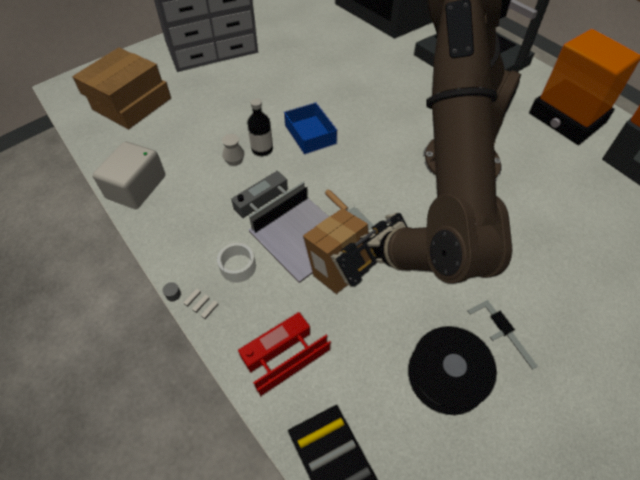

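The picture shows the carton at (337,248), tipping forward over the edge with the fingers high on its face. Carrying on.

```bash
python3 -m jog '[{"hand":-0.3,"x":-0.58,"y":0,"z":0.15,"wx":0,"wy":0,"wz":0},{"hand":-0.3,"x":-0.55,"y":0,"z":0.17,"wx":0,"wy":0,"wz":0},{"hand":-0.3,"x":-0.55,"y":0,"z":0.18,"wx":0,"wy":0,"wz":0},{"hand":-0.3,"x":-0.53,"y":0,"z":0.2,"wx":0,"wy":0,"wz":0},{"hand":-0.3,"x":-0.5,"y":0,"z":0.2,"wx":0,"wy":0,"wz":0},{"hand":-0.3,"x":-0.5,"y":0,"z":0.22,"wx":0,"wy":0,"wz":0},{"hand":-0.3,"x":-0.48,"y":0,"z":0.24,"wx":0,"wy":0,"wz":0},{"hand":-0.3,"x":-0.46,"y":0,"z":0.26,"wx":0,"wy":0,"wz":0}]';python3 -m jog '[{"hand":-0.3,"x":-0.44,"y":0,"z":0.28,"wx":0,"wy":0,"wz":0},{"hand":-0.3,"x":-0.42,"y":0,"z":0.3,"wx":0,"wy":0,"wz":0},{"hand":-0.3,"x":-0.42,"y":0,"z":0.3,"wx":0,"wy":0,"wz":0},{"hand":-0.3,"x":-0.4,"y":0,"z":0.33,"wx":0,"wy":0,"wz":0},{"hand":-0.3,"x":-0.4,"y":0,"z":0.33,"wx":0,"wy":0,"wz":0},{"hand":-0.3,"x":-0.4,"y":0,"z":0.33,"wx":0,"wy":0,"wz":0},{"hand":-0.3,"x":0,"y":0,"z":0,"wx":0,"wy":0,"wz":0},{"hand":-0.3,"x":0,"y":0,"z":0,"wx":0,"wy":0,"wz":0}]';python3 - <<'E'
from h import *
state(); snap('scene','scene6.png')
E
```

```text
time: 11.55
ee_pos: [0.5781, 0.1021, 0.2017]
orientation: [0.647, 0.671, -0.252, 0.261]
ft_force: [-0.5, -0.4, -0.5]
grip_width: 0.0597
finger_force: 0.1
time: 12.35
ee_pos: [0.5792, 0.0717, 0.2046]
orientation: [0.647, 0.671, -0.251, 0.261]
ft_force: [0.4, -0.1, -0.0]
grip_width: 0.0597
finger_force: 0.0
[[-0.027, 0.999, 0.025], [0.737, 0.037, -0.675], [-0.676, 0.0, -0.737]] j [-0.22  0.68 -0.48  1.68  0.87  1.48 -1.02] tip [0.5809 0.0271 0.1559]
```

View pics/scene6.png

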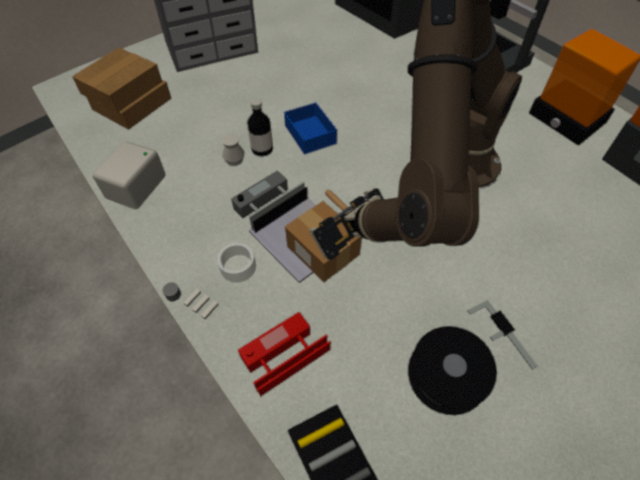

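The carton at (322,241) has fallen onto the platform and the fingers are above it, touching nothing (force about 0). I'll retreat, drop behind it and measure.

```bash
python3 -m jog '[{"hand":-0.3,"x":1.9,"y":0,"z":-1.7,"wx":0,"wy":0,"wz":0},{"hand":-0.3,"x":1.9,"y":0,"z":-1.7,"wx":0,"wy":0,"wz":0},{"hand":-0.3,"x":1.9,"y":0,"z":-1.7,"wx":0,"wy":0,"wz":0},{"hand":-0.3,"x":1.9,"y":0,"z":-1.7,"wx":0,"wy":0,"wz":0},{"hand":-0.3,"x":0.4,"y":0,"z":-0.4,"wx":0,"wy":0,"wz":0},{"hand":-0.3,"x":0,"y":0,"z":0,"wx":0,"wy":0,"wz":0},{"hand":-0.3,"x":0,"y":0,"z":0,"wx":0,"wy":0,"wz":0},{"hand":-0.3,"x":0,"y":0,"z":0,"wx":0,"wy":0,"wz":0}]';python3 - <<'E'
from h import *
state(); c=snap('scene','scene7.png'); X=cloud(c); h=cv2.cvtColor(c['color'],cv2.COLOR_RGB2HSV)
def comp(m,seed):
    m=cv2.morphologyEx(m.astype(np.uint8),cv2.MORPH_OPEN,np.ones((3,3))); n,l=cv2.connectedComponents(m); return l==l[seed[1],seed[0]]
print(X[230,325])
m=comp((X[...,2]>.100)&(X[...,2]<.120)&(h[...,1]>70)&(h[...,0]<22),(325,230))
r=cv2.minAreaRect(X[m][:,:2].astype(np.float32)*1000)
print(m.sum(),r,cv2.boxPoints(r)); P=X[m]; A=np.c_[P[:,:2],np.ones(len(P))]; print(np.linalg.lstsq(A,P[:,2],rcond=None)[0])
E
```

```text
time: 13.2
ee_pos: [0.5754, 0.1778, 0.2037]
orientation: [0.647, 0.671, -0.252, 0.261]
ft_force: [-0.5, 0.1, 0.1]
grip_width: 0.0598
finger_force: 0.0
[[-0.026, 0.999, 0.024], [0.736, 0.036, -0.676], [-0.676, 0.0, -0.737]] j [-0.37  0.75 -0.5   1.54  0.81  1.6  -1.08] tip [0.577  0.1332 0.1551]
[0.57989083 0.00340307 0.10845518]
2584 ((584.6480712890625, -2.2833786010742188), (131.87054443359375, 154.68331909179688), 2.8646838665008545) [[514.9298    71.66636 ]
 [522.6605   -82.82366 ]
 [654.36633  -76.233116]
 [646.6356    78.256905]]
[-0.00364825 -0.0046419   0.11124857]
```

View pics/scene7.png

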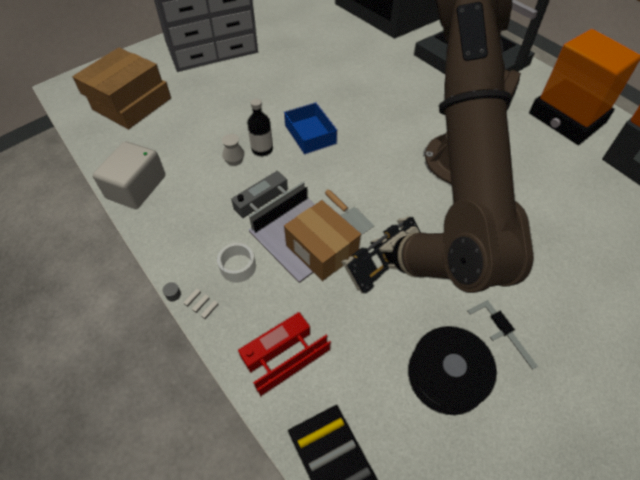

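The picture shows the carton lying flat at (322,240), centre (0.585, -0.002), top at 0.11, yaw about 2.9°. The gap to the bumper is about 78 mm. Now I'll lower behind it and approach.

```bash
python3 -m jog '[{"hand":-0.3,"x":1.55,"y":0,"z":1.7,"wx":0,"wy":0,"wz":0},{"hand":-0.3,"x":1.55,"y":0,"z":1.7,"wx":0,"wy":0,"wz":0},{"hand":-0.3,"x":1.55,"y":0,"z":1.7,"wx":0,"wy":0,"wz":0},{"hand":-0.3,"x":1.55,"y":0,"z":1.7,"wx":0,"wy":0,"wz":0},{"hand":-0.3,"x":-0.74,"y":0.05,"z":0.68,"wx":0,"wy":0,"wz":0},{"hand":-0.3,"x":-0.74,"y":0.05,"z":0.68,"wx":0,"wy":0,"wz":0},{"hand":-0.3,"x":-0.74,"y":0.05,"z":0.68,"wx":0,"wy":0,"wz":0},{"hand":-0.3,"x":-0.74,"y":0.05,"z":0.68,"wx":0,"wy":0,"wz":0}]'; python3 -m jog '[{"hand":-0.3,"x":-0.37,"y":0,"z":0.34,"wx":0,"wy":0,"wz":0},{"hand":-0.3,"x":-0.3,"y":0,"z":0.27,"wx":0,"wy":0,"wz":0},{"hand":-0.3,"x":-0.3,"y":0,"z":0.27,"wx":0,"wy":0,"wz":0},{"hand":-0.3,"x":-0.3,"y":0,"z":0.27,"wx":0,"wy":0,"wz":0},{"hand":-0.3,"x":-0.3,"y":0,"z":0.27,"wx":0,"wy":0,"wz":0},{"hand":-0.3,"x":-0.3,"y":0,"z":0.27,"wx":0,"wy":0,"wz":0},{"hand":-0.3,"x":-0.3,"y":0,"z":0.27,"wx":0,"wy":0,"wz":0},{"hand":-0.3,"x":-0.3,"y":0,"z":0.27,"wx":0,"wy":0,"wz":0}]';python3 - <<'E'
from h import *
state()
E
```

```text
time: 14.05
ee_pos: [0.5793, 0.1378, 0.1126]
orientation: [0.647, 0.671, -0.251, 0.261]
ft_force: [0.1, -0.6, 0.2]
grip_width: 0.0601
finger_force: 0.0
time: 14.85
ee_pos: [0.5799, 0.1057, 0.1117]
orientation: [0.646, 0.671, -0.251, 0.261]
ft_force: [0.5, 3.3, 0.5]
grip_width: 0.0597
finger_force: 2.0
[[-0.028, 0.999, 0.026], [0.737, 0.038, -0.675], [-0.675, 0.0, -0.737]] j [-0.28  0.82 -0.46  1.69  0.91  1.41 -1.15] tip [0.5816 0.0612 0.0631]
```

```bash
python3 -m jog '[{"hand":-0.3,"x":-0.3,"y":0,"z":0.27,"wx":0,"wy":0,"wz":0},{"hand":-0.3,"x":-0.3,"y":0,"z":0.27,"wx":0,"wy":0,"wz":0},{"hand":-0.3,"x":-0.3,"y":0,"z":0.27,"wx":0,"wy":0,"wz":0},{"hand":-0.3,"x":-0.3,"y":0,"z":0.27,"wx":0,"wy":0,"wz":0},{"hand":-0.3,"x":-0.3,"y":0,"z":0.27,"wx":0,"wy":0,"wz":0},{"hand":-0.3,"x":-0.3,"y":0,"z":0.27,"wx":0,"wy":0,"wz":0},{"hand":-0.3,"x":-0.3,"y":0,"z":0.27,"wx":0,"wy":0,"wz":0},{"hand":-0.3,"x":-0.3,"y":0,"z":0.27,"wx":0,"wy":0,"wz":0}]'; python3 -m jog '[{"hand":-0.3,"x":-0.3,"y":0,"z":0.27,"wx":0,"wy":0,"wz":0},{"hand":-0.3,"x":-0.3,"y":0,"z":0.27,"wx":0,"wy":0,"wz":0},{"hand":-0.3,"x":-0.3,"y":0,"z":0.27,"wx":0,"wy":0,"wz":0},{"hand":-0.3,"x":-0.22,"y":0,"z":0.2,"wx":0,"wy":0,"wz":0},{"hand":-0.3,"x":-0.15,"y":0,"z":0.14,"wx":0,"wy":0,"wz":0},{"hand":-0.3,"x":0,"y":0,"z":0,"wx":0,"wy":0,"wz":0},{"hand":-0.3,"x":0,"y":0,"z":0,"wx":0,"wy":0,"wz":0},{"hand":-0.3,"x":0,"y":0,"z":0,"wx":0,"wy":0,"wz":0}]';python3 - <<'E'
from h import *
state(); c=snap('scene'); X=cloud(c); h=cv2.cvtColor(c['color'],cv2.COLOR_RGB2HSV)
def comp(m,seed):
    m=cv2.morphologyEx(m.astype(np.uint8),cv2.MORPH_OPEN,np.ones((3,3))); n,l=cv2.connectedComponents(m); return l==l[seed[1],seed[0]]
m=comp((X[...,2]>.100)&(X[...,2]<.120)&(h[...,1]>70)&(h[...,0]<22),(308,220))
print(m.sum(),cv2.minAreaRect(X[m][:,:2].astype(np.float32)*1000))
b=X[168:222,228:315].reshape(-1,3); b=b[(b[:,2]>.05)&(b[:,2]<.07)&(b[:,1]>-.2)]; r=cv2.minAreaRect(b[:,:2].astype(np.float32)*1000); print(r,cv2.boxPoints(r).tolist())
E
```

```text
time: 15.65
ee_pos: [0.5811, 0.073, 0.112]
orientation: [0.647, 0.671, -0.252, 0.261]
ft_force: [-0.0, 3.2, -1.0]
grip_width: 0.0594
finger_force: 1.4
time: 16.45
ee_pos: [0.5818, 0.0561, 0.1123]
orientation: [0.647, 0.671, -0.252, 0.261]
ft_force: [-0.5, 0.5, 0.1]
grip_width: 0.0599
finger_force: 0.2
[[-0.027, 0.999, 0.025], [0.736, 0.037, -0.676], [-0.676, -0.0, -0.737]] j [-0.22  0.79 -0.45  1.74  0.94  1.36 -1.13] tip [0.5834 0.0115 0.0637]
2388 ((587.010498046875, -70.32715606689453), (131.1542510986328, 153.78514099121094), 2.0354464054107666)
((601.1273803710938, -157.20921325683594), (188.61875915527344, 39.71533966064453), 2.4250259399414062) [[506.062255859375, -141.3597412109375], [507.74267578125, -181.03952026367188], [696.1925048828125, -173.05868530273438], [694.5120849609375, -133.37890625]]
```

```bash
python3 -m jog '[{"hand":-0.3,"x":-0.11,"y":0,"z":0.1,"wx":0,"wy":0,"wz":0},{"hand":-0.3,"x":-0.11,"y":0,"z":0.1,"wx":0,"wy":0,"wz":0},{"hand":-0.3,"x":-0.11,"y":0,"z":0.1,"wx":0,"wy":0,"wz":0},{"hand":-0.3,"x":-0.11,"y":0,"z":0.1,"wx":0,"wy":0,"wz":0},{"hand":-0.3,"x":-0.11,"y":0,"z":0.1,"wx":0,"wy":0,"wz":0},{"hand":-0.3,"x":-0.11,"y":0,"z":0.1,"wx":0,"wy":0,"wz":0},{"hand":-0.3,"x":-0.11,"y":0,"z":0.1,"wx":0,"wy":0,"wz":0},{"hand":-0.3,"x":0,"y":0,"z":0,"wx":0,"wy":0,"wz":0}]'; python3 -m jog '[{"hand":-0.3,"x":-0.07,"y":0,"z":0.07,"wx":0,"wy":0,"wz":0},{"hand":-0.3,"x":-0.08,"y":0,"z":0.07,"wx":0,"wy":0,"wz":0},{"hand":-0.3,"x":-0.07,"y":0,"z":0.07,"wx":0,"wy":0,"wz":0},{"hand":-0.3,"x":-0.08,"y":0,"z":0.07,"wx":0,"wy":0,"wz":0},{"hand":-0.3,"x":0,"y":0,"z":0,"wx":0,"wy":0,"wz":0},{"hand":-0.3,"x":0,"y":0,"z":0,"wx":0,"wy":0,"wz":0},{"hand":-0.3,"x":0,"y":0,"z":0,"wx":0,"wy":0,"wz":0},{"hand":-0.3,"x":0,"y":0,"z":0,"wx":0,"wy":0,"wz":0}]'
```

```text
time: 17.3
ee_pos: [0.5822, 0.0456, 0.1122]
orientation: [0.647, 0.671, -0.252, 0.261]
ft_force: [0.1, 2.4, -0.0]
grip_width: 0.0596
finger_force: 1.2
time: 18.1
ee_pos: [0.5823, 0.0417, 0.1122]
orientation: [0.647, 0.671, -0.252, 0.261]
ft_force: [0.3, 2.1, 0.1]
grip_width: 0.0598
finger_force: 1.1
```

```bash
python3 -m jog '[{"hand":-0.3,"x":-0.07,"y":0,"z":0.07,"wx":0,"wy":0,"wz":0},{"hand":-0.3,"x":-0.08,"y":0,"z":0.07,"wx":0,"wy":0,"wz":0},{"hand":-0.3,"x":-0.07,"y":0,"z":0.07,"wx":0,"wy":0,"wz":0},{"hand":-0.3,"x":0,"y":0,"z":0,"wx":0,"wy":0,"wz":0},{"hand":-0.3,"x":0,"y":0,"z":0,"wx":0,"wy":0,"wz":0},{"hand":-0.3,"x":0,"y":0,"z":0,"wx":0,"wy":0,"wz":0},{"hand":-0.3,"x":0,"y":0,"z":0,"wx":0,"wy":0,"wz":0},{"hand":-0.3,"x":0,"y":0,"z":0,"wx":0,"wy":0,"wz":0}]'; python3 -m jog '[{"hand":-0.3,"x":-0.07,"y":0,"z":0.07,"wx":0,"wy":0,"wz":0},{"hand":-0.3,"x":-0.08,"y":0,"z":0.07,"wx":0,"wy":0,"wz":0},{"hand":-0.3,"x":0,"y":0,"z":0,"wx":0,"wy":0,"wz":0},{"hand":-0.3,"x":0,"y":0,"z":0,"wx":0,"wy":0,"wz":0},{"hand":-0.3,"x":0,"y":0,"z":0,"wx":0,"wy":0,"wz":0},{"hand":-0.3,"x":0,"y":0,"z":0,"wx":0,"wy":0,"wz":0},{"hand":-0.3,"x":0,"y":0,"z":0,"wx":0,"wy":0,"wz":0},{"hand":-0.3,"x":0,"y":0,"z":0,"wx":0,"wy":0,"wz":0}]'
```

```text
time: 18.9
ee_pos: [0.5825, 0.0388, 0.1121]
orientation: [0.647, 0.671, -0.251, 0.261]
ft_force: [0.0, 3.6, 0.2]
grip_width: 0.0596
finger_force: 1.6
time: 19.7
ee_pos: [0.5825, 0.0367, 0.1121]
orientation: [0.647, 0.671, -0.251, 0.261]
ft_force: [-0.2, 3.6, 0.8]
grip_width: 0.0596
finger_force: 1.7
```

```bash
python3 -m jog '[{"hand":-0.3,"x":-0.07,"y":0,"z":0.07,"wx":0,"wy":0,"wz":0},{"hand":-0.3,"x":-0.08,"y":0,"z":0.07,"wx":0,"wy":0,"wz":0},{"hand":-0.3,"x":0,"y":0,"z":0,"wx":0,"wy":0,"wz":0},{"hand":-0.3,"x":0,"y":0,"z":0,"wx":0,"wy":0,"wz":0},{"hand":-0.3,"x":0,"y":0,"z":0,"wx":0,"wy":0,"wz":0},{"hand":-0.3,"x":0,"y":0,"z":0,"wx":0,"wy":0,"wz":0},{"hand":-0.3,"x":0,"y":0,"z":0,"wx":0,"wy":0,"wz":0},{"hand":-0.3,"x":0,"y":0,"z":0,"wx":0,"wy":0,"wz":0}]'; python3 -m jog '[{"hand":-0.3,"x":-0.07,"y":0,"z":0.07,"wx":0,"wy":0,"wz":0},{"hand":-0.3,"x":-0.04,"y":0,"z":0.03,"wx":0,"wy":0,"wz":0},{"hand":-0.3,"x":0,"y":0,"z":0,"wx":0,"wy":0,"wz":0},{"hand":-0.3,"x":0,"y":0,"z":0,"wx":0,"wy":0,"wz":0},{"hand":-0.3,"x":0,"y":0,"z":0,"wx":0,"wy":0,"wz":0},{"hand":-0.3,"x":0,"y":0,"z":0,"wx":0,"wy":0,"wz":0},{"hand":-0.3,"x":0,"y":0,"z":0,"wx":0,"wy":0,"wz":0},{"hand":-0.3,"x":0,"y":0,"z":0,"wx":0,"wy":0,"wz":0}]'
```

```text
time: 20.5
ee_pos: [0.5826, 0.0347, 0.1121]
orientation: [0.647, 0.671, -0.252, 0.261]
ft_force: [-0.1, 3.4, 0.9]
grip_width: 0.0595
finger_force: 1.9
time: 21.3
ee_pos: [0.5827, 0.0332, 0.1121]
orientation: [0.647, 0.671, -0.251, 0.261]
ft_force: [0.1, 4.0, 1.4]
grip_width: 0.0595
finger_force: 2.1
```

```bash
python3 -m jog '[{"hand":-0.3,"x":-0.07,"y":0,"z":0.07,"wx":0,"wy":0,"wz":0},{"hand":-0.3,"x":-0.08,"y":0,"z":0.07,"wx":0,"wy":0,"wz":0},{"hand":-0.3,"x":0,"y":0,"z":0,"wx":0,"wy":0,"wz":0},{"hand":-0.3,"x":0,"y":0,"z":0,"wx":0,"wy":0,"wz":0},{"hand":-0.3,"x":0,"y":0,"z":0,"wx":0,"wy":0,"wz":0},{"hand":-0.3,"x":0,"y":0,"z":0,"wx":0,"wy":0,"wz":0},{"hand":-0.3,"x":0,"y":0,"z":0,"wx":0,"wy":0,"wz":0},{"hand":-0.3,"x":0,"y":0,"z":0,"wx":0,"wy":0,"wz":0}]'; python3 -m jog '[{"hand":-0.3,"x":-0.07,"y":0,"z":0.07,"wx":0,"wy":0,"wz":0},{"hand":-0.3,"x":-0.04,"y":0,"z":0.03,"wx":0,"wy":0,"wz":0},{"hand":-0.3,"x":0,"y":0,"z":0,"wx":0,"wy":0,"wz":0},{"hand":-0.3,"x":0,"y":0,"z":0,"wx":0,"wy":0,"wz":0},{"hand":-0.3,"x":0,"y":0,"z":0,"wx":0,"wy":0,"wz":0},{"hand":-0.3,"x":0,"y":0,"z":0,"wx":0,"wy":0,"wz":0},{"hand":-0.3,"x":0,"y":0,"z":0,"wx":0,"wy":0,"wz":0},{"hand":-0.3,"x":0,"y":0,"z":0,"wx":0,"wy":0,"wz":0}]'
```

```text
time: 22.1
ee_pos: [0.5827, 0.032, 0.112]
orientation: [0.646, 0.672, -0.251, 0.261]
ft_force: [-1.1, 6.5, 1.7]
grip_width: 0.0598
finger_force: 3.5
time: 22.9
ee_pos: [0.5827, 0.0315, 0.1121]
orientation: [0.646, 0.672, -0.25, 0.26]
ft_force: [-2.3, 9.4, 3.8]
grip_width: 0.0596
finger_force: 5.2
```

The bumper is bottoming out: force is rising steeply. A little more brings it to about 12 N.

```bash
python3 -m jog '[{"hand":-0.3,"x":-0.07,"y":0,"z":0.07,"wx":0,"wy":0,"wz":0},{"hand":-0.3,"x":0,"y":0,"z":0,"wx":0,"wy":0,"wz":0},{"hand":-0.3,"x":0,"y":0,"z":0,"wx":0,"wy":0,"wz":0},{"hand":-0.3,"x":0,"y":0,"z":0,"wx":0,"wy":0,"wz":0},{"hand":-0.3,"x":0,"y":0,"z":0,"wx":0,"wy":0,"wz":0},{"hand":-0.3,"x":0,"y":0,"z":0,"wx":0,"wy":0,"wz":0},{"hand":-0.3,"x":0,"y":0,"z":0,"wx":0,"wy":0,"wz":0},{"hand":-0.3,"x":0,"y":0,"z":0,"wx":0,"wy":0,"wz":0}]'
```

```text
time: 23.7
ee_pos: [0.5827, 0.0312, 0.1121]
orientation: [0.646, 0.672, -0.25, 0.26]
ft_force: [-3.0, 11.9, 4.9]
grip_width: 0.0601
finger_force: 6.2
```

```bash
python3 -m jog '[{"hand":-0.3,"x":0,"y":0,"z":0,"wx":0,"wy":0,"wz":0},{"hand":-0.3,"x":0,"y":0,"z":0,"wx":0,"wy":0,"wz":0},{"hand":-0.3,"x":0,"y":0,"z":0,"wx":0,"wy":0,"wz":0},{"hand":-0.3,"x":0,"y":0,"z":0,"wx":0,"wy":0,"wz":0},{"hand":-0.3,"x":0,"y":0,"z":0,"wx":0,"wy":0,"wz":0},{"hand":-0.3,"x":0,"y":0,"z":0,"wx":0,"wy":0,"wz":0},{"hand":-0.3,"x":0,"y":0,"z":0,"wx":0,"wy":0,"wz":0},{"hand":-0.3,"x":0,"y":0,"z":0,"wx":0,"wy":0,"wz":0}]'; python3 -m jog '[{"hand":-0.3,"x":0.07,"y":0,"z":-0.07,"wx":0,"wy":0,"wz":0},{"hand":-0.3,"x":0.15,"y":0,"z":-0.14,"wx":0,"wy":0,"wz":0},{"hand":-0.3,"x":0.3,"y":0,"z":-0.27,"wx":0,"wy":0,"wz":0},{"hand":-0.3,"x":0.7,"y":0,"z":-0.65,"wx":0,"wy":0,"wz":0},{"hand":-0.3,"x":1.4,"y":0,"z":-1.3,"wx":0,"wy":0,"wz":0},{"hand":-0.3,"x":1.8,"y":0,"z":-1.7,"wx":0,"wy":0,"wz":0},{"hand":-0.3,"x":0.4,"y":0,"z":-2.5,"wx":0,"wy":0,"wz":0},{"hand":-0.3,"x":0,"y":0,"z":-2.5,"wx":0,"wy":0,"wz":0}]';python3 - <<'E'
from h import *
state(); c=snap('scene','scene8.png'); X=cloud(c); h=cv2.cvtColor(c['color'],cv2.COLOR_RGB2HSV)
def comp(m,seed):
    m=cv2.morphologyEx(m.astype(np.uint8),cv2.MORPH_OPEN,np.ones((3,3))); n,l=cv2.connectedComponents(m); return l==l[seed[1],seed[0]]
m=comp((X[...,2]>.100)&(X[...,2]<.120)&(h[...,1]>70)&(h[...,0]<22),(303,215))
r=cv2.minAreaRect(X[m][:,:2].astype(np.float32)*1000);print(m.sum(),r,cv2.boxPoints(r).tolist())
E
```

```text
time: 24.5
ee_pos: [0.5827, 0.0312, 0.1121]
orientation: [0.646, 0.672, -0.25, 0.26]
ft_force: [-2.8, 11.9, 4.8]
grip_width: 0.0597
finger_force: 6.2
time: 25.3
ee_pos: [0.5784, 0.1285, 0.1464]
orientation: [0.646, 0.672, -0.252, 0.261]
ft_force: [-0.3, -0.5, 1.0]
grip_width: 0.06
finger_force: 0.0
[[-0.03, 0.999, 0.025], [0.737, 0.039, -0.675], [-0.675, -0.002, -0.737]] j [-0.31  0.79 -0.48  1.64  0.87  1.47 -1.12] tip [0.5801 0.084  0.0977]
2348 ((587.7030029296875, -93.96826934814453), (131.4611053466797, 155.4145965576172), 3.132388114929199) [[517.8245239257812, -19.968799591064453], [526.3168334960938, -175.15121459960938], [657.5814819335938, -167.96774291992188], [649.0891723632812, -12.785324096679688]]
```

View pics/scene8.png

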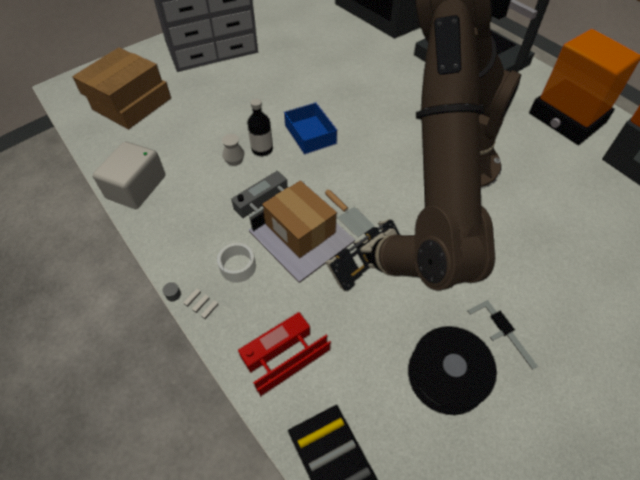

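The final view shows the carton lying flat at (300,217), square to the fence within about 1° and against the bumper. The gripper is clear at (360,260) and the neighbouring objects are unmoved. Handing in.

```bash
python3 -c "
from station import workorder; print(workorder.sign_off())"
```

```text
the job is handed in; nothing more can be done
None
```

The job is handed in at about 25 s: the carton was slid to the edge, tipped onto the scale, pressed against the fully-in bumper with about 12 N for over a second, and released; it stayed there, square to within about 1°, with nothing else visibly moved.

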